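# Fit an adjustable wrench and tighten a lock nut

## Task

The adjustable wrench already lies loosely round the lock nut of one of the two stand posts. Roll its worm by the thumb tab until the jaws just fit the nut, then swing the handle so that the nut is tightened by an eighth of a turn (45 degrees clockwise seen from above). Leave the wrench lying on the nut, jaws still closed.

Things in the scene. Friction and masses are not known exactly. Their poses are not given: they have to be found in the camera images.
- wrench: Loose steel adjustable wrench lying flat, 0.67 kg. Origin: underside, between the jaws, where the nut's axis lies. x: from handle to jaw mouth; z up. Handle: bar 22 wide, 18 high, x -75 to -240 mm at y 0; push it near x -165. Head 16 thick. Throat at x -22, fixed jaw face y +18, moving jaw on -y. Worm axis along y at x -44, z 10, worm top z 20; thumb tab in its middle (y 0).
- worm (a joint): Roll of the worm, rad, stays where left. Thumb tab 16 wide, 5 thick, tip 40 mm from the worm axis: at 0 it leans 0.5 rad back to the handle, at 0.5 it is upright; pushing it to the jaws raises the value. Jaw opening 48.5 mm at 0, 16 mm less per rad; meets the nut's flats at about 0.78. Takes 3 to 6 N at the tip, and slides the wrench a few mm until its throat meets the nut.
- nut_top (a point): Top centre of the steel hexagon lock nut the wrench lies round, 21.5 mm above the worktop; 36 mm across flats, 41.5 across corners. It is at the foot of a fixed upright steel stand post, 20 mm thick and 70 mm high, that comes up through it. The other post has a like nut but no wrench.
- lock_nut (a joint): Turn of that nut, rad, 0 at the start, growing clockwise seen from above (tightening); 0.785 is an eighth of a turn. It stays where it is left; turning it takes 0.12 N m, about 1 N at the handle besides the wrench's friction. The handle first moves up to some 10 degrees of free play.
There are look-alikes about, which are no part of the job. Leave any green or red look-alike of the part that bears nut_top alone.

How it is judged:
By the outcome, as a careful person would: the job done as asked, in the order asked, and still so for the second after the job is handed in, with the robot touching nothing.
It also fails if it takes over 40 s, if anything falls off the work surface, if the arm or the gripper's body presses on something with over 40 N, if the wrist force passes 120 N, or if a joint passes its speed limit or range.

## Robot

A 7-joint arm with a two-finger parallel gripper is mounted at the origin on a cart in front of the work surface, level with it; the furniture and walls round the work are solid. World frame = base frame: x ahead of the robot, y to its left, z up, the work surface at z = 0. Lengths are in m, angles in degrees, forces in N, time in s.
With the tool pointing down it reaches from about 0.35 to 0.775 m from the base axis. Payload 3.1 kg.
Tool frame: the origin (TCP) lies on the centre line of the jaws, within the pads' length; the fingertips stand 17 mm ahead of it and the grasp point (between the pads) lies 2 mm behind it (robot.tip_reach is the distance from the TCP to the fingertips, in m); z points along the fingers, y is the direction in which the jaws open and shut (so a half turn about z gives the same grasp; the last joint's range is limited). The gripper opens to 85 mm and grips with 20 to 120 N. Pads are 22 mm wide; open, the fingers measure 114 mm over their backs; the gripper's body (76 mm by 85 mm) begins 54 mm behind the grasp point. The pads swing forward as they close: fully open they stand 13 mm farther back than shut.
Start: joints at [66.308, 17.813, 0.802, 86.603, -0.252, 75.585, -1.558], TCP at [0.2, -0.512, 0.22] pointing down, gripper open.
Joint ranges: [-154.91, 154.91], [-16.99, 109.72], [-72.82, 74.43], [7.12, 147.25], [-82.49, 262.49], [11.32, 116.49], [-174.64, 174.64]. Speed limits (degrees/s): [159.86, 159.86, 180, 180, 180, 180, 180].

## Interface

Orientations are given as [roll, pitch, yaw] about the fixed x, y, z axes, in that order (R = Rz(yaw) Ry(pitch) Rx(roll)).
In Python, from station import robot, fingers, vision, workorder, recognise gives the robot as it stands. Calls block until the motion is done:
- robot.move_to(position, orientation): joint-space move of the TCP to a pose.
- robot.line_to(position, orientation=None, velocity=0.15, f_stop=None): straight line of the TCP; orientation=None keeps the orientation; velocity is the mean speed in m/s. With f_stop (N) it stops when the force on the tool has changed by that much, and returns True; else False.
- robot.move_j(angles): joint-space move.
- fingers.gripper_to(opening, force=None): opening from 0.0 (shut) to 1.0 (fully open); force is the grip in N (None keeps the last); returns when the fingers have stopped.
- robot.pause(seconds).
- robot.inverse_kinematics(position, orientation): joint angles nearest the present ones, or None.
- vision.grab_frame(name): name is "side" or "top" or "wrist"; returns the picture (384x512x3 uint8, red, green, blue); there is no depth.
- vision.calibration(name): a dict with "mtx" (3x3 intrinsics, pixels), "extrinsics" (4x4, takes a point from world to camera coordinates); the wrist camera has in their place "T_tool_cam" (4x4, takes a point from camera to tool coordinates, whose origin is the TCP and whose axes are the flange's). Camera axes: x right, y up, looking along -z (the intrinsics and any distortion apply to the point x, -y, -z); pixel columns grow to the right and rows downward; lengths in m; the calibration is good to about 2 mm. A picture is of the moment at which its call begins: read the wrist's pose just before it. calibration takes no time and is no camera call.
A pose or a line that the arm cannot do raises robot.PlanningError and nothing moves.
- workorder.close_job(): hands the job in, once; it reports no verdict.
Trained networks look in the newest picture that a camera, given by its name, has taken for a name from the list of things; names that differ only in an ending like _2 or _b are one class to them, and where a whole thing is asked for, a point or a joint stands for the part that bears it (a point fixed in the world has none). Each returns a list of dicts, best first, with "p" (0 to 1); they miss things now and then, are a little off and sometimes report something else, mostly with a low value. They report only what shows in the picture. A call takes as long as a camera call. They do not tell look-alikes from the thing itself.
- recognise(label, camera): "rect" ([centre column, centre row, width, height] in pixels, round what is visible of it).
Readings, each from a call of its own:
- robot.current_time_s(): time.
- robot.current_joint_positions(): joint angles.
- robot.current_dq(): joint speeds.
- robot.current_joint_torque(): joint torques, N m.
- robot.current_tool_pos(): TCP position.
- robot.current_eef_rot(): TCP orientation.
- robot.current_contact_force(): force on the tool from outside, world axes, zero at the start.
- robot.current_torque(): the same for the moment, N m.
- robot.current_finger_gap(): opening from 0.0 (shut) to 1.0 (fully open).
Only numpy, scipy, OpenCV 4.12 (cv2) and the standard library are available. Lean on these libraries where they do the work, as an engineer would, in place of code of your own. Each camera call takes 0.05 s, during which the arm holds its last target. There are 200 camera calls.

## Working session

There is one attempt and no reset: what is moved stays moved. The work goes in short steps, each a Python script; the robot and the scene stay as the last script left them, time stands still between calls to the robot, and variables do not carry over. Pictures are saved under pics/ and viewed, about 8 in all and at most 12, crops included, and the job is handed in when it is done.

```bash
ls; mkdir -p pics; cat > h.py <<'E'
import numpy as np, cv2
from station import robot, fingers, vision, workorder, recognise
from scipy.spatial.transform import Rotation as R
def save(n,img): cv2.imwrite('pics/'+n+'.png',img[:,:,::-1])
def cam(name):
    c=vision.calibration(name); K=np.array(c['mtx'])
    if name=='wrist':
        T=np.eye(4);T[:3,:3]=R.from_euler('xyz',robot.current_eef_rot(),degrees=True).as_matrix();T[:3,3]=robot.current_tool_pos()
        E=np.linalg.inv(T@np.array(c['T_tool_cam']))
    else: E=np.array(c['extrinsics'])
    return K,E,c
def ray(u,v,z,K,E):
    d=np.linalg.inv(K)@[u,v,1]; d=np.array([d[0],-d[1],-d[2]])
    d=E[:3,:3].T@d; o=-E[:3,:3].T@E[:3,3]
    return o+d*(z-o[2])/d[2]
def proj(P,K,E):
    p=E[:3,:3]@np.array(P)+E[:3,3]; q=K@[p[0],-p[1],-p[2]]; return q[:2]/q[2]
E
python3 - <<'E'
from h import *
for n in ('top','side'):
    im=vision.grab_frame(n); save(n+'0',im); K,E,c=cam(n); print(n,{k:v for k,v in c.items() if k not in('mtx','extrinsics')},K.round(1).tolist(),(-E[:3,:3].T@E[:3,3]).round(3))
    for l in('wrench','nut_top','worm','lock_nut'):
        for d in recognise(l,n)[:4]: 
            print(l,round(d['p'],2),np.round(d['rect'],1),ray(d['rect'][0],d['rect'][1],0.02,K,E).round(3))
a=cv2.imread('pics/top0.png');b=cv2.imread('pics/side0.png')
cv2.imwrite('pics/both.png',cv2.resize(np.vstack([a,b]),None,fx=.78,fy=.78))
print(robot.current_eef_rot(),robot.current_time_s())
E
```

```text
pics
top {} [[421.3, 0.0, 252.7], [0.0, 421.3, 193.3], [0.0, 0.0, 1.0]] [ 0.436 -0.03   0.96 ]
wrench 0.81 [230.8 217.5  73.3 105.2] [0.522 0.023 0.02 ]
nut_top 0.84 [168.2 167.1  23.5  18.6] [0.637 0.167 0.02 ]
nut_top 0.81 [158.8 212.3  20.5  13.6] [0.533 0.185 0.02 ]
nut_top 0.66 [262.4 171.4  14.5  16.4] [ 0.627 -0.048  0.02 ]
nut_top 0.55 [294.1 186.2  16.9  18.3] [ 0.593 -0.119  0.02 ]
lock_nut 0.7 [158.3 212.1  13.3  17.9] [0.534 0.186 0.02 ]
lock_nut 0.67 [206.4 177.4  16.8  14.5] [0.613 0.079 0.02 ]
lock_nut 0.62 [168.6 167.9  17.8  16.1] [0.635 0.166 0.02 ]
side {} [[430.6, 0.0, 253.9], [0.0, 430.6, 188.8], [0.0, 0.0, 1.0]] [ 0.587 -0.827  0.664]
wrench 0.7 [224.9 193.2  99.2  44.5] [ 0.533 -0.001  0.02 ]
wrench 0.29 [258.6 171.3  10.7  27.2] [0.617 0.093 0.02 ]
nut_top 0.81 [262.  203.3  15.6  29.5] [ 0.622 -0.039  0.02 ]
nut_top 0.81 [251.9 222.8  15.6  26. ] [ 0.598 -0.108  0.02 ]
nut_top 0.78 [259.6 173.2  13.9  23.7] [0.619 0.084 0.02 ]
nut_top 0.77 [228.2 148.9  13.5  27.5] [0.534 0.202 0.02 ]
worm 0.59 [243.4 183.3   6.5   5.2] [0.578 0.04  0.02 ]
lock_nut 0.63 [267.4 208.6  15.5  17.2] [ 0.634 -0.059  0.02 ]
lock_nut 0.55 [259.2 179.8  11.6   8.5] [0.618 0.055 0.02 ]
lock_nut 0.45 [253.7 230.2  19.6  18.9] [ 0.602 -0.132  0.02 ]
[-1.79995736e+02  2.26162511e-03  2.13059571e+01] 0.5
```

View pics/top0.png

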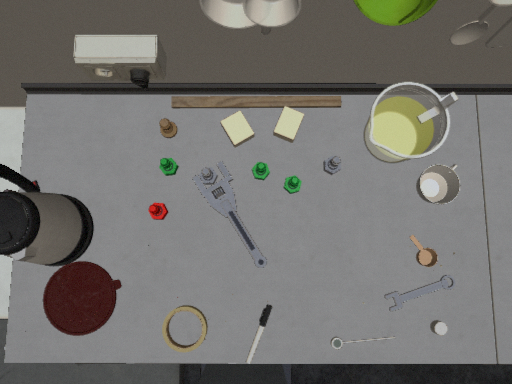

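The top view shows the wrench head around a grey post at about (208,177), with its handle running to (262,262). The other grey post, without a wrench, is at (333,164). The green posts at (168,166), (261,171) and (293,184), the red one at (158,211) and the brown one at (167,128) are look-alikes. The grey one at (208,177) is the target, because the wrench lies round it. I'll confirm this with the wrist camera from close by.

```bash
python3 - <<'E'
from h import *
K,E,c=cam('top')
print(ray(262,262,.015,K,E).round(3),ray(208,180,.021,K,E).round(3), robot.tip_reach)
T=np.array(vision.calibration('wrist')['T_tool_cam']);print(T.round(3).tolist())
# aim camera at point between nut and handle
tgt=np.array([0.57,0.05,0.02]); yaw=33.
Rt=R.from_euler('xyz',[180,0,yaw],degrees=True).as_matrix()
zc=0.30; o=Rt@T[:3,3]; d=Rt@(-T[:3,2])
camz=0.26; pc=tgt-d*(camz/-d[2]); p=pc-o; print(p.round(3))
robot.move_to(p.tolist(),[180,0,yaw])
im=vision.grab_frame('wrist');K,E,c=cam('wrist');save('w1',cv2.resize(im,(800,600),interpolation=cv2.INTER_CUBIC))
for l in('wrench','nut_top','worm'):
    for x in recognise(l,'wrist')[:3]: print(l,round(x['p'],2),np.round(x['rect'],1),ray(x['rect'][0],x['rect'][1],0.02,K,E).round(3))
print(robot.current_time_s())
E
```

```text
[ 0.424 -0.047  0.015] [0.607 0.075 0.021] 0.017
[[0.001, 0.954, 0.301, 0.077], [1.0, -0.001, -0.0, -0.0], [-0.0, 0.301, -0.954, -0.154], [0.0, 0.0, 0.0, 1.0]]
[0.574 0.053 0.126]
wrench 0.76 [264.2 233.2 104.7 268.5] [0.545 0.022 0.02 ]
nut_top 0.89 [258.  119.4  49.8  53.8] [0.619 0.076 0.02 ]
nut_top 0.87 [162.2  29.   66.7  58. ] [0.635 0.165 0.02 ]
nut_top 0.75 [ 65.3 128.6  85.5  55.7] [0.535 0.194 0.02 ]
worm 0.55 [255.5 189.4  30.3  48.6] [0.573 0.048 0.02 ]
3.1333
```

View pics/w1.png

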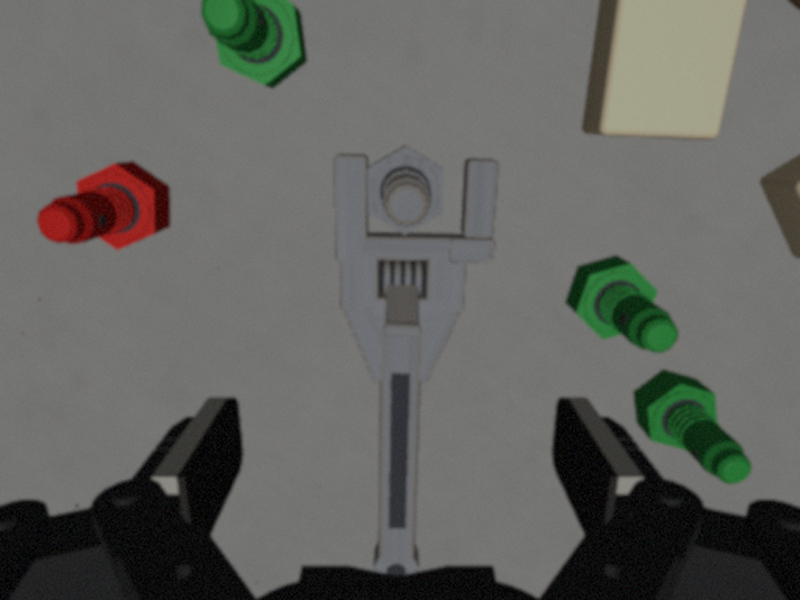

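The wrist view confirms it. The grey nut is at (405,190) between the jaws, with the fixed jaw face at column 367, the moving jaw at 464, the tab tip at (402,305) and the handle along column 400. The green and red posts stand clear of the swing.

```bash
python3 - <<'E'
from h import *
K,E,c=cam('wrist'); s=.64
q=lambda u,v,z:ray(u*s,v*s,z,K,E)
pts=dict(nut=(405,190,.0215),throat=(417,237,.016),jaw1=(367,165,.016),jaw2=(367,232,.016),h1=(402,330,.018),h2=(400,400,.018),h3=(398,540,.018),tabL=(387,290,.046),tabR=(419,290,.046),tab=(403,322,.044))
P={k:q(*v) for k,v in pts.items()}
for k in P: print(k,P[k].round(4))
ang=lambda a,b:np.degrees(np.arctan2(*(P[b]-P[a])[1::-1]))
print('yaw handle',ang('h3','h1'),'jaw',ang('jaw2','jaw1'))
y=np.radians(ang('h3','h1'));ux=np.array([np.cos(y),np.sin(y)]);uy=np.array([-ux[1],ux[0]])
for k in P: d=(P[k]-P['nut'])[:2]; print(k,(d@ux).round(4),(d@uy).round(4))
E
```

```text
nut [0.6185 0.0758 0.0215]
throat [0.6021 0.0578 0.016 ]
jaw1 [0.6181 0.0971 0.016 ]
jaw2 [0.5907 0.08   0.016 ]
h1 [0.5573 0.0375 0.018 ]
h2 [0.5227 0.0162 0.018 ]
h3 [ 0.4442 -0.0335  0.018 ]
tabL [0.5786 0.0598 0.046 ]
tabR [0.5865 0.0477 0.046 ]
tab [0.569  0.0449 0.044 ]
yaw handle 32.09906395719064 jaw 31.996500244323776
nut 0.0 0.0
throat -0.0235 -0.0065
jaw1 0.0109 0.0183
jaw2 -0.0214 0.0183
h1 -0.0722 0.0001
h2 -0.1128 0.0005
h3 -0.2057 0.0001
tabL -0.0423 0.0077
tabR -0.0421 -0.0068
tab -0.0583 0.0001
```

```bash
cat >> h.py <<'E'
N=np.array([.6185,.0758]); YW=32.05
def W(x,y,yaw=YW):
    a=np.radians(yaw); return N+[x*np.cos(a)-y*np.sin(a),x*np.sin(a)+y*np.cos(a)]
def wp(x,y,z,yaw=YW): return [*W(x,y,yaw).tolist(),z]
E
python3 - <<'E'
from h import *
ux=np.array([*(W(1,0)-N),0])
fingers.gripper_to(0.0,30)
robot.line_to(wp(-.095,0,.12),[180,0,YW],velocity=.2)
robot.line_to(wp(-.095,0,.049),velocity=.15)
f0=np.array(robot.current_contact_force()); print(f0.round(2),robot.current_time_s())
print(robot.line_to(wp(-.064,0,.049),velocity=.06,f_stop=15))
x=-.064
while x<-.042:
    x+=.001
    st=robot.line_to(wp(x,0,.049),velocity=.02,f_stop=15)
    f=np.array(robot.current_contact_force())-f0; p=np.array(robot.current_tool_pos())[:2]-N
    print(round(x,4),st,'real',(p@ux[:2]).round(4),'F',(f@ux).round(2),'Fz',f[2].round(2))
    if st or -(f@ux)>14: break
print(robot.current_time_s())
E
```

```text
[-0.67 -0.16  0.32] 4.9
False
-0.063 False real -0.0633 F 0.63 Fz -0.77
-0.062 False real -0.062 F 0.56 Fz -0.13
-0.061 False real -0.0609 F 0.4 Fz -0.34
-0.06 False real -0.0599 F 0.84 Fz 0.41
-0.059 False real -0.0589 F 1.1 Fz -0.63
-0.058 False real -0.0579 F 0.95 Fz 0.15
-0.057 False real -0.0569 F 0.2 Fz 0.11
-0.056 False real -0.0559 F 0.53 Fz -0.07
-0.055 False real -0.0549 F 1.78 Fz -0.34
-0.054 False real -0.0539 F 0.84 Fz 0.01
-0.053 False real -0.0529 F 0.53 Fz -0.2
-0.052 False real -0.0519 F 0.87 Fz -0.59
-0.051 False real -0.0509 F 0.51 Fz 0.0
-0.05 False real -0.0499 F 0.77 Fz -0.96
-0.049 False real -0.0489 F 0.65 Fz -0.76
-0.048 False real -0.0479 F 0.39 Fz -0.61
-0.047 False real -0.0469 F 0.63 Fz -0.46
-0.046 False real -0.0459 F 0.39 Fz 0.54
-0.045 False real -0.0449 F 0.27 Fz -0.59
-0.044 False real -0.0439 F 0.63 Fz -1.05
-0.043 False real -0.0429 F 0.27 Fz -0.69
-0.042 False real -0.0419 F 0.14 Fz -0.8
11.0667
```

No resistance was felt, so I'll look.

```bash
python3 - <<'E'
from h import *
im=vision.grab_frame('wrist');b=vision.grab_frame('side')
a=cv2.resize(im,(512,384)); bb=cv2.resize(b[120:270,150:350],(512,384),interpolation=cv2.INTER_CUBIC)
save('w2',cv2.resize(np.vstack([a,bb]),(400*1,600)))
save('w2a',cv2.resize(np.hstack([a,bb]),(800,300)))
E
```

```text
(no output)
```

View pics/w2a.png

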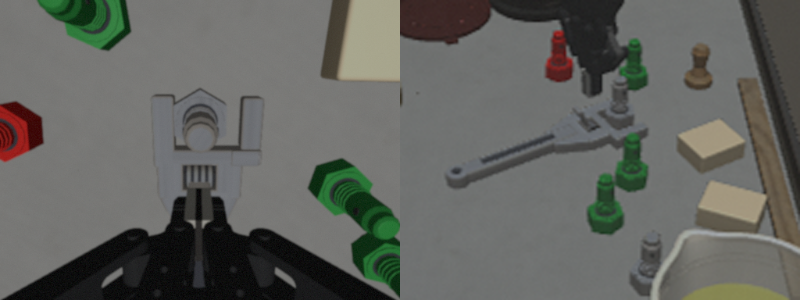

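```bash
python3 - <<'E'
from h import *
p=np.array(robot.current_tool_pos());print(p,robot.current_eef_rot(),robot.current_finger_gap())
r=R.from_euler('xyz',robot.current_eef_rot(),degrees=True)
for n in('wrist','side'):
    K,E,c=cam(n)
    for k,v in dict(tipc=[0,0,.017],tipf=[.011,0,.017],tipb=[-.011,0,.017]).items():
        u=proj(p+r.apply(v),K,E)
        print(n,k,u.round(1), (u*[400/512,300/384] if n=='wrist' else (u-[150,120])*[2,2]+[400,0]).round(0))
    u=proj(wp(-.044,0,.01),K,E);print('worm',u, (u-[150,120])*[2,2]+[400,0])
im=vision.grab_frame('wrist');b=vision.grab_frame('side')
a=cv2.resize(im[90:290,180:340],(480,600),interpolation=cv2.INTER_CUBIC)
bb=cv2.resize(b[140:220,210:290],(320,320),interpolation=cv2.INTER_CUBIC)
o=np.zeros((600,800,3),np.uint8);o[:,:480]=a;o[:320,480:]=bb;save('w3',o)
E
```

```text
[0.58289083 0.05351366 0.04898119] [-1.79999175e+02  2.50875992e-03  3.20521367e+01] 0.0011966156364642583
wrist tipc [254.2 232.9] [199. 182.]
wrist tipf [254.3 213.9] [199. 167.]
wrist tipb [254.2 251.2] [199. 196.]
worm [254.21074105 220.82577984] [608.42148209 201.65155967]
side tipc [245.4 176.3] [591. 113.]
side tipf [249.1 174.9] [598. 110.]
side tipb [241.7 177.6] [583. 115.]
worm [244.76949537 183.53988561] [589.53899073 127.07977122]
```

View pics/w3.png

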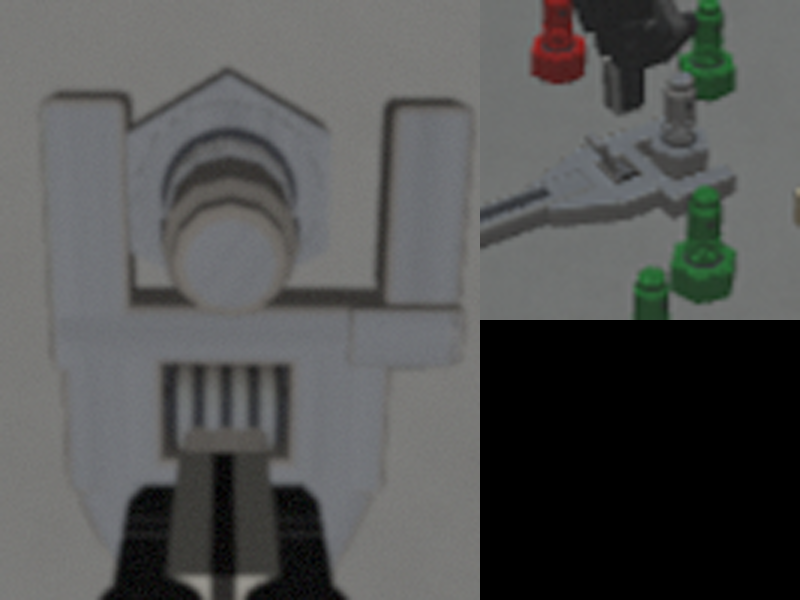

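```bash
python3 - <<'E'
from h import *
p=np.array(robot.current_tool_pos())
r=R.from_euler('xyz',robot.current_eef_rot(),degrees=True)
for n in('wrist','side'):
    K,E,c=cam(n)
    for x in(.011,0,-.011):
      print(n,x,[(d,proj(p+r.apply([x,0,d*1e-3]),K,E).round(1).tolist()) for d in(17,10,5,0,-5,-10)])
    for th in (0,.3,.5,.78):
      a=th-.5;print('tab',th,proj(wp(-.044+.04*np.sin(a),0,.01+.04*np.cos(a)),K,E).round(1))
E
```

```text
wrist 0.011 [(17, [254.3, 213.9]), (10, [254.3, 218.9]), (5, [254.3, 222.6]), (0, [254.3, 226.6]), (-5, [254.3, 230.8]), (-10, [254.3, 235.3])]
wrist 0 [(17, [254.2, 232.9]), (10, [254.3, 238.4]), (5, [254.3, 242.6]), (0, [254.3, 247.1]), (-5, [254.3, 251.8]), (-10, [254.3, 256.8])]
wrist -0.011 [(17, [254.2, 251.2]), (10, [254.2, 257.3]), (5, [254.3, 261.9]), (0, [254.3, 266.8]), (-5, [254.3, 272.0]), (-10, [254.3, 277.5])]
tab 0 [254.3 280.3]
tab 0.3 [254.3 265.2]
tab 0.5 [254.3 251.7]
tab 0.78 [254.3 229.8]
side 0.011 [(17, [249.1, 174.9]), (10, [249.1, 172.7]), (5, [249.2, 171.0]), (0, [249.2, 169.4]), (-5, [249.2, 167.7]), (-10, [249.2, 166.1])]
side 0 [(17, [245.4, 176.3]), (10, [245.4, 174.0]), (5, [245.4, 172.4]), (0, [245.4, 170.7]), (-5, [245.4, 169.1]), (-10, [245.4, 167.4])]
side -0.011 [(17, [241.7, 177.6]), (10, [241.7, 175.3]), (5, [241.7, 173.7]), (0, [241.7, 172.1]), (-5, [241.6, 170.4]), (-10, [241.6, 168.7])]
tab 0 [238.2 174.6]
tab 0.3 [242.  171.9]
tab 0.5 [244.8 170.6]
tab 0.78 [248.5 169.8]
```

Both views show the tab still leaning back (θ≈0), with the shut fingertips hovering just above it. The side view puts the tip about 27 mm higher than stated. I'll go back and find the true tip height by touching the handle top, which is 18 mm high.

```bash
python3 - <<'E'
from h import *
robot.line_to(wp(-.125,0,.049),velocity=.2)
st=robot.line_to(wp(-.125,0,.012),velocity=.03,f_stop=4)
p=robot.current_tool_pos();print(st,np.round(p,4),np.round(robot.current_contact_force(),1),robot.current_time_s(),robot.current_finger_gap())
b=vision.grab_frame('side');a=vision.grab_frame('wrist')
robot.line_to([p[0],p[1],p[2]+.01],velocity=.05)
o=np.hstack([cv2.resize(a,(400,300)),cv2.resize(b[130:235,170:310],(400,300),interpolation=cv2.INTER_CUBIC)]);save('w4',o)
E
```

```text
False [0.5128 0.0095 0.0122] [ 0.5  0.2 -0.4] 13.2167 0.00017798385890918108
```

View pics/w4.png

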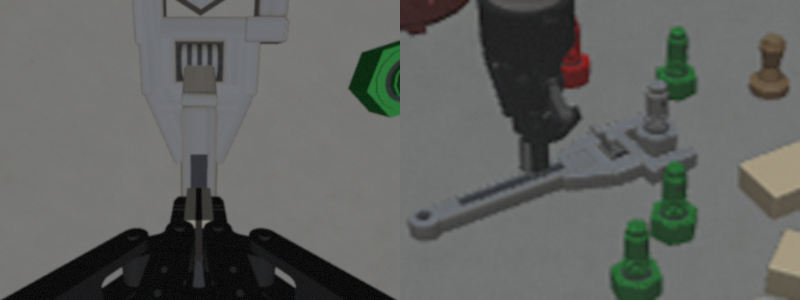

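```bash
python3 - <<'E'
from h import *
p=robot.current_tool_pos()
robot.line_to([p[0],p[1],.013],velocity=.1)
st=robot.line_to([p[0],p[1],-.012],velocity=.025,f_stop=4)
p=robot.current_tool_pos();print(st,np.round(p,4),np.round(robot.current_contact_force(),1),robot.current_time_s())
robot.line_to([p[0],p[1],p[2]+.02],velocity=.1)
E
```

```text
True [0.5138 0.0096 0.0072] [-1.   0.1  4. ] 14.3833
```

```bash
python3 - <<'E'
from h import *
ux=np.array([*(W(1,0)-N),0]); Z=.022
robot.line_to(wp(-.095,0,Z),velocity=.15)
f0=np.array(robot.current_contact_force())
print(robot.line_to(wp(-.076,0,Z),velocity=.06,f_stop=15))
x=-.076
while x<-.0445:
    x+=.0015
    st=robot.line_to(wp(x,0,Z),velocity=.025,f_stop=10)
    f=np.array(robot.current_contact_force())-f0; p=np.array(robot.current_tool_pos())[:2]-N
    print(round(x,4),st,'real',(p@ux[:2]).round(4),'F',(f@ux).round(2),'Fz',f[2].round(2))
    if st or -(f@ux)>13: break
a=vision.grab_frame('wrist')
K,E,c=cam('wrist');print(robot.current_time_s())
save('w5',cv2.resize(a[60:300,130:380],(600,576),interpolation=cv2.INTER_CUBIC))
E
```

```text
False
-0.0745 False real -0.0754 F -2.45 Fz 1.37
-0.073 False real -0.0749 F -5.07 Fz 2.62
-0.0715 False real -0.0735 F -4.5 Fz 3.09
-0.07 False real -0.0724 F -5.57 Fz 4.11
-0.0685 False real -0.0706 F -4.8 Fz 4.7
-0.067 False real -0.0688 F -4.69 Fz 3.02
-0.0655 False real -0.0666 F -4.84 Fz 3.32
-0.064 False real -0.0642 F -3.61 Fz 2.74
-0.0625 False real -0.0623 F -3.57 Fz 2.52
-0.061 False real -0.0607 F -3.39 Fz 1.84
-0.0595 False real -0.0591 F -3.04 Fz 1.86
-0.058 False real -0.0577 F -3.09 Fz 2.25
-0.0565 False real -0.0562 F -2.18 Fz 1.06
-0.055 False real -0.0548 F -3.55 Fz 1.26
-0.0535 False real -0.0537 F -4.03 Fz 0.55
-0.052 False real -0.0523 F -4.15 Fz 0.61
-0.0505 False real -0.0508 F -3.93 Fz 0.85
-0.049 False real -0.0498 F -5.25 Fz 1.19
-0.0475 False real -0.0493 F -6.26 Fz 1.05
-0.046 False real -0.049 F -8.91 Fz 4.47
-0.0445 False real -0.0489 F -11.02 Fz 5.54
20.85
```

View pics/w5.png

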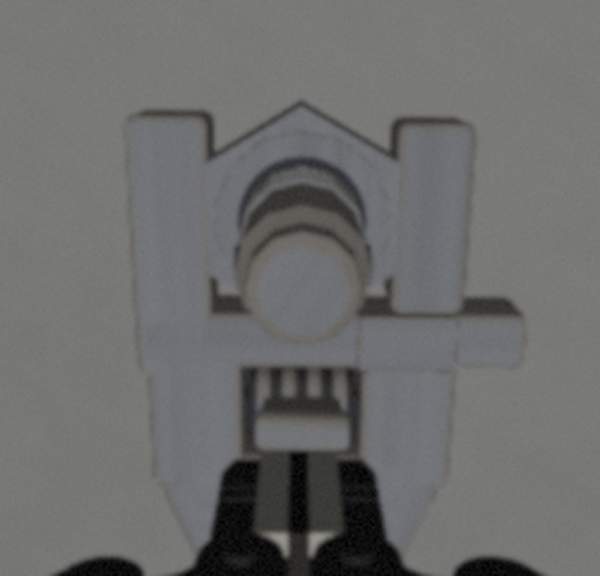

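The jaws now meet both flats: faces at columns 207 and 395, with the hex corner centred at 302. The reaction also rose stiffly to 11 N. Next I'll back off and swing the handle.

```bash
python3 - <<'E'
from h import *
robot.line_to(wp(-.10,0,.024),velocity=.15)
robot.line_to(wp(-.165,-.042,.03),velocity=.2)
robot.line_to(wp(-.165,-.042,-.003),velocity=.12,f_stop=6)
f0=np.array(robot.current_contact_force())
st=robot.line_to(wp(-.165,-.008,-.003),velocity=.035,f_stop=1.8)
a=np.radians(YW);p=np.array(robot.current_tool_pos())[:2]-N
y0=p@[-np.sin(a),np.cos(a)];print('contact',st,round(y0,4),robot.current_time_s(),(np.array(robot.current_contact_force())-f0).round(1))
if st and y0<-.014:
    for d in (9,18,27,36,44):
        s=robot.line_to(wp(-.165,y0,-.003,YW-d),[180,0,YW-d],velocity=.06,f_stop=25)
        f=np.array(robot.current_contact_force())-f0;b=np.radians(YW-d)
        print(d,s,'Ft',(f[:2]@[-np.sin(b),np.cos(b)]).round(1),f[2].round(1),robot.current_time_s())
        if s: break
E
```

```text
contact True -0.0213 22.9667 [0.5 1.2 0. ]
9 False Ft 0.8 -0.8 23.5667
18 False Ft 0.5 -0.8 24.15
27 False Ft 0.3 1.0 24.7333
36 False Ft 0.3 0.4 25.3167
44 False Ft 0.1 0.3 25.85
```

```bash
python3 - <<'E'
from h import *
t=vision.grab_frame('top');a=vision.grab_frame('side')
o=np.hstack([cv2.resize(t[140:290,150:300],(400,400),interpolation=cv2.INTER_CUBIC),cv2.resize(a[120:270,150:300],(400,400),interpolation=cv2.INTER_CUBIC)]);save('w6',o)
E
```

```text
(no output)
```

View pics/w6.png

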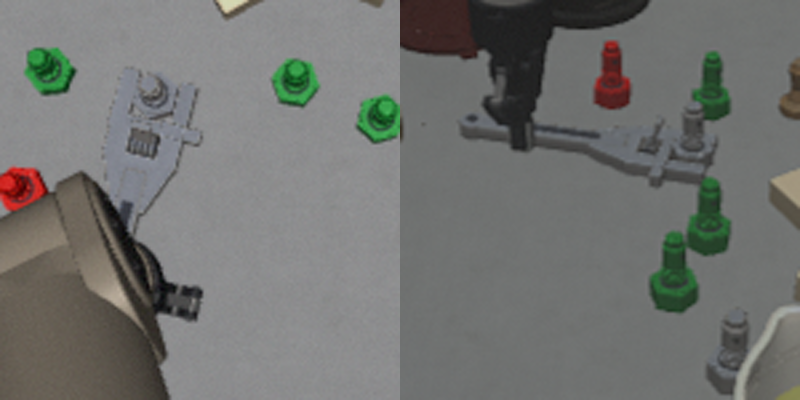

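The wrench has swung: the handle now points lower-left and the head is still on the nut. I'll back off and measure the angle from above.

```bash
python3 - <<'E'
from h import *
y=YW-44
robot.line_to(wp(-.165,-.035,-.003,y),velocity=.15)
robot.line_to(wp(-.16,-.035,.126,y),velocity=.3)
robot.line_to(wp(-.05,0,.126,y),velocity=.3)
a=vision.grab_frame('wrist');K,E,c=cam('wrist');np.savez('w7.npz',a=a,K=K,E=E)
print(robot.current_time_s())
save('w7',cv2.resize(a,(800,600),interpolation=cv2.INTER_CUBIC))
E
```

```text
27.3667
```

View pics/w7.png

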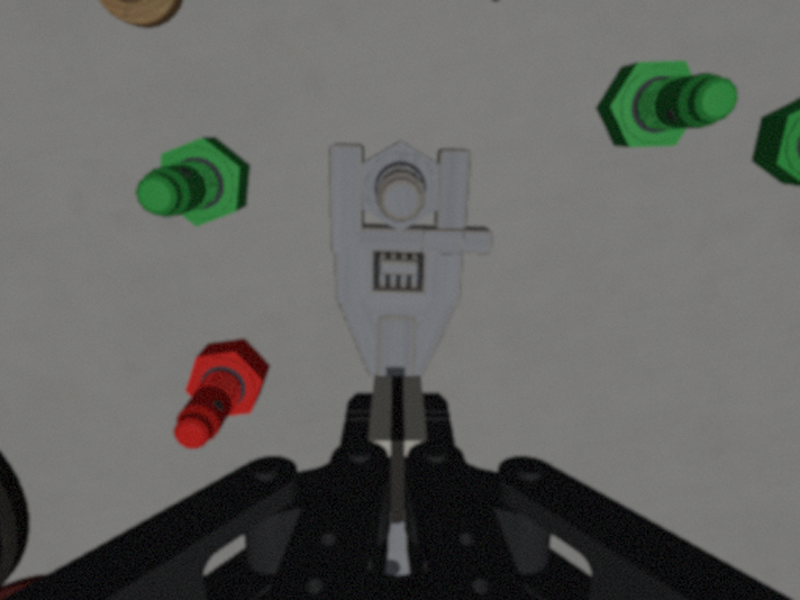

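The view shows the nut at (400,185), gripped by both jaws. The handle hole is just visible through the gripper at (392,568). I'll compute the yaw from those points.

```bash
python3 - <<'E'
from h import *
K,E,c=cam('wrist');s=.64
q=lambda u,v,z:ray(u*s,v*s,z,K,E)
def yw(a,b,z1,z2): d=q(*a,z1)-q(*b,z2);return np.degrees(np.arctan2(d[1],d[0])).round(2),np.linalg.norm(d[:2]).round(4)
print('nut',q(400,184,.0215).round(4),yw((400,184),(392,568),.0215,.018))
print('jaws',yw((363,150),(363,225),.016,.016),yw((438,152),(437,222),.016,.016))
print('neck',yw((400,184),(396.5,318),.0215,.018))
print('outer L',yw((329,150),(333,250),.016,.016),'outer R',yw((470,152),(467,222),.016,.016))
# hex flats direction: gradient orientation in rectified top view at nut plane, now vs the first picture
g=cv2.cvtColor(np.load('w7.npz')['a'],cv2.COLOR_RGB2GRAY)
n=q(400,184,.0215)[:2]
src=[];S=5000 # px/m
for dx,dy in((-.05,-.05),(-.05,.05),(.05,.05),(.05,-.05)):
    a=np.radians(YW-45);w=n+[dx*np.cos(a)-dy*np.sin(a),dx*np.sin(a)+dy*np.cos(a)]
    src.append(proj([*w,.0185],K,E))
dst=np.float32([[500,500],[0,500],[0,0],[500,0]])[[0,1,2,3]]
M=cv2.getPerspectiveTransform(np.float32(src),dst)
r=cv2.warpPerspective(np.load('w7.npz')['a'],M,(500,500),flags=cv2.INTER_CUBIC)
r=cv2.normalize(r,None,0,255,cv2.NORM_MINMAX)
cv2.imwrite('pics/w8.png',cv2.convertScaleAbs(r,alpha=1.3)[:,:,::-1])
E
```

```text
nut [0.6188 0.0743 0.0215] (np.float64(-12.97), np.float64(0.2283))
jaws (np.float64(-12.97), np.float64(0.0354)) (np.float64(-11.37), np.float64(0.033))
neck (np.float64(-13.26), np.float64(0.0679))
outer L (np.float64(-11.7), np.float64(0.0478)) outer R (np.float64(-12.02), np.float64(0.033))
```

View pics/w8.png

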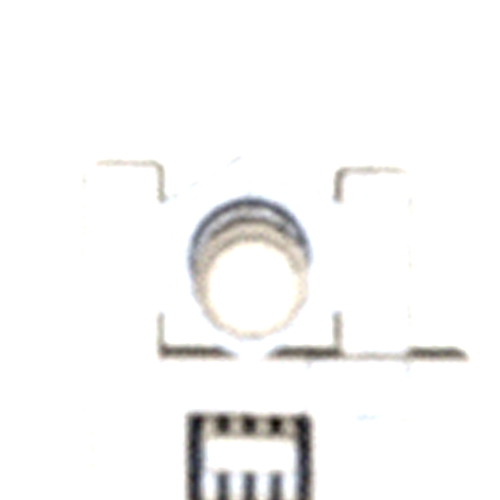

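```bash
python3 - <<'E'
from h import *
K,E,c=cam('wrist');T=np.array(c['T_tool_cam'])
def ext(p,yaw):
    A=np.eye(4);A[:3,:3]=R.from_euler('xyz',[180,0,yaw],degrees=True).as_matrix();A[:3,3]=p;return np.linalg.inv(A@T)
# exact w1 pose
Rt=R.from_euler('xyz',[180,0,33],degrees=True).as_matrix();d=-Rt@T[:3,2]
E1=ext(np.array([.57,.05,.02])+d/d[2]*.26-Rt@T[:3,3],33)
w1=cv2.cvtColor(cv2.imread('pics/w1.png'),cv2.COLOR_BGR2GRAY);w7=cv2.cvtColor(cv2.imread('pics/w7.png'),cv2.COLOR_BGR2GRAY)
out=[]
for g,EE,px,yaw in((w1,E1,(405,190),YW),(w7,E,(400,184),YW-45)):
    n=ray(px[0]*.64,px[1]*.64,.0215,K,EE)[:2];a=np.radians(yaw);h=.026
    src=[proj([*(n+[dx*np.cos(a)-dy*np.sin(a),dx*np.sin(a)+dy*np.cos(a)]),.0215],K,EE)/.64 for dx,dy in((-h,-h),(-h,h),(h,h),(h,-h))]
    M=cv2.getPerspectiveTransform(np.float32(src),np.float32([[400,400],[0,400],[0,0],[400,0]]))
    r=cv2.GaussianBlur(cv2.warpPerspective(g,M,(400,400),flags=cv2.INTER_CUBIC),(0,0),2)
    r=np.clip((r.astype(float)-70)*3,0,255) if False else cv2.createCLAHE(6,(4,4)).apply(r)
    for x in (61,338): cv2.line(r,(x,0),(x,25),255,1)
    cv2.line(r,(200,0),(200,15),255,1)
    out.append(r)
cv2.imwrite('pics/w9.png',np.hstack(out))
E
```

```text
(no output)
```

View pics/w9.png

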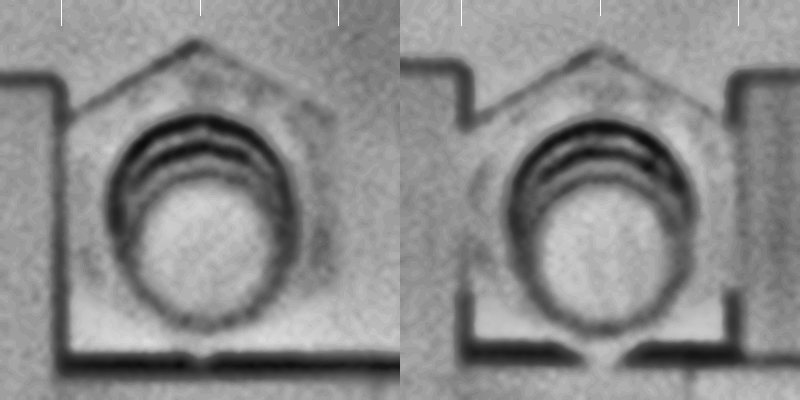

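The rectified nut views, before (left) and after with 45° taken out (right), match within about 1°. The corner stays at column ~197 of 200 and the flanks at ~30°. The nut has therefore turned about 44°, and both jaws touch its flats. The gripper is clear above, so I'm handing in.

```bash
python3 - <<'E'
from h import *
print(robot.current_tool_pos(),robot.current_time_s());workorder.close_job()
E
```

```text
[0.56755309 0.08641806 0.12381946] 27.3667
the job is handed in; nothing more can be done
```

The job is done and handed in at 27.4 s: the jaws are closed on the nut and it is tightened by about 44°, against the 45° asked. The wrench is left lying on the nut, and the gripper was clear above it.

- **Closing the jaws:** I rolled the worm by its tab until the jaws met the nut, with the reaction rising stiffly to about 11 N. A later image showed a jaw gap of about 35.6 mm, against 36 mm across the flats.
- **Swinging the handle:** I pushed it 44° clockwise. The wrench yaw went from about 32° to between -11.4° and -13.3°, depending on which edges I measured. Comparing the nut's outline before and after gave about 44°, good to roughly 1–2°.

Some things disagreed or went wrong:
- **Fingertip position:** With the gripper shut, the fingertips were about 10 mm behind the stated tool point, not 17 mm ahead. My first push passed over the tab without touching it. I found the true height by touching the top of the handle at about 4 N.
- **Swing force:** It read almost zero during the swing, so I relied on the pictures, not the force, to confirm the turn.

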